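Hold the angle torch on the punched row

TASK

Draw the angle-head torch out of its charging dock and hold it ready to light the bar clamped in the vice for inspection: lens about 12 cm from the middle of the row of punch marks and pointing at it, the beam line slanting down at about 35 degrees and square across the row, from either side. Keep the torch and the arm off the vice, and leave the tin of stamps, the hammer and the brush where they lie. Finish while still holding the torch there, steady and in the air.

Things in the scene. Friction and masses are not known exactly. Their poses are not given: they have to be found in the camera images.
- torch: Black angle-head torch, 0.22 kg, loose, upright in the dock's round cup. Origin: centre of the foot; z up its round body (diameter 32, to z 122); x = the way the lens looks. Head: flat-sided block 36 wide in y (grip across y), x -24 to 26, z 118 to 158; bezel on its front, diameter 42, to x 42, at z 138; round switch on its back. The lens starts facing left, or left and back to the robot.
- torch_lens (a point): Centre of the torch's lens, at (42, 0, 138) mm in the torch's frame, with the torch's axes: the beam leaves along +x.
- dock: Charging dock fixed to the bench left or right of the vice: grey base 104 x 90 x 14 high; on it a black round cup, diameter 52 tapering to 48, bore 37, mouth 85 above the bench, floor 14 above the bench. Origin: centre of the underside, z up. The torch stands 71 deep in the cup.
- vice: Blue bench vice, bolted down. Origin: on the bench below the middle of the row; z up, y along the jaws, x from the handle side (nearest the robot) to the far side. Extent x -200 to 101, y -80 to 80 at the base; jaws 136 high, slide 94, anvil behind the far jaw 116, handle bar 144 at x -184. Clamped in it a steel bar, 25 in x, 130 in y, top 150 above the bench: the highest point.
- row_mid (a point): Middle of the row of nine small punch marks on the bar's top, at (0, 0, 150) mm in the vice's frame, with the vice's axes; the row and its scribed line run along y, over 96.
- tin: Open steel tin of square steel stamps, 150 x 110 x 55 high (stamps up to 65), 2.5 kg, loose, on the other side of the vice from the dock. Origin: centre of the underside. Leave it alone.
- hammer: Hammer with a wooden handle lying on the bench beyond the vice, 260 long, up to 78 wide and 26 high. Origin: middle of its length. Leave it alone.
- brush: Flat brush with a wooden handle lying on the bench beyond the vice, 200 long, 42 wide, 20 high. Origin: middle of its length. Leave it alone.
Things that resemble listed ones, but are neither listed nor needed, are in the scene too. Leave any orange look-alike of the dock alone.

How it is judged:
By the outcome, as a careful person would: the job done as asked, in the order asked, and still so for the second after the job is handed in, while the arm keeps its last pose, push and grip.
It also fails if it takes over 32 s, if anything falls off the work surface, if the arm or the gripper's body presses on something with over 40 N, if the wrist force passes 120 N, or if a joint passes its speed limit or range.

ROBOT

A 6-joint arm with a two-finger parallel gripper is mounted at the origin on the work surface. World frame = base frame: x ahead of the robot, y to its left, z up, the work surface at z = 0. Lengths are in m, angles in rad, forces in N, time in s.
With the tool pointing down it reaches from about 0.35 to 0.775 m from the base axis. Payload 5.5 kg.
Tool frame: the origin (TCP) lies on the centre line of the jaws, within the pads' length; the fingertips stand 22 mm ahead of it and the grasp point (between the pads) lies 3 mm ahead of it; z points along the fingers, y is the line along which they close (so a half turn about z gives the same grasp; the last joint's range is limited). The gripper opens to 85 mm and grips with 20 to 120 N. Pads are 22 mm wide; open, the fingers measure 114 mm over their backs; the gripper's body (76 mm by 85 mm) begins 54 mm behind the grasp point. The pads swing forward as they close: fully open they stand 13 mm farther back than shut.
Start: joints at [1.166, 0.313, 0.046, 1.304, 0, 1.431], TCP at [0.151, 0.555, 0.253] pointing down, gripper open.
Joint ranges: [-2.76, 2.76], [-0.86, 1.69], [-1.03, 1.26], [-2.2, 2.34], [-1.47, 1.5], [-3.14, 3.14]. Speed limits (rad/s): [2.57, 2.57, 3.14, 3.14, 3.14, 3.14].

INTERFACE

Orientations are given as a rotation vector (axis times angle).
In Python, from cell import env gives the robot as it stands.
- The arm moves only by the tool move_arm, never from a script. Its argument "series" is a list of rows, each an object of numbers: "dx", "dy", "dz": the shift along the tool's x, y, z in cm; "yaw": the turn about the tool's z in degrees; "fingers": the opening, from 0 (shut) to 1 (fully open). In form: [{"dx": .., "dy": .., "dz": .., "yaw": .., "fingers": ..}, ...]. A call has 1 to 12 rows; each row is the pose to reach, as a shift and turn from the pose commanded when the call began, along the tool's axes at that moment; what a row does not reach only later rows make up. A row lasts 1/12 s, in which the tool goes at most 41.7 mm and 7.16 degrees, less where a joint would pass 70% of its speed; a pose out of reach is approached as far as the arm can. A call with a gripper value outside its range is refused whole. The fingers move at their own pace and stop on an object; "newtons" is the grip in N (left out, the last holds). Time passes only in rows, so rows that repeat a pose let the fingers close. It gives the time, the measured TCP pose, the force, the opening and the grip force at its end, in the units of the state.
- env.get_state(): the state, without advancing time (a new reading comes with each control period).
- env.camera(name): name is "side" or "top"; returns a dict with "pixels" (420x560x3 uint8, blue, green, red), "K" (3x3 intrinsics, pixels), "xyz" and "rotation" of the camera in the world. Camera axes: x right, y down, z forward; pixel columns grow to the right and rows downward; lengths in m; the calibration is good to about 2 mm. A picture is of the moment at which its call begins. There is no depth.
- env.close_job(): hands the job in; it is judged then, once.
The state is a dict: "t": time; "qpos": joint angles; "qd": joint speeds; "effort": joint torques, N m; "eef_pos": TCP position; "ee_rot": TCP orientation; "contact_force": force on the tool from outside, world axes, zero at the start; "moment": the same for the moment, N m; "gripper_width": opening from 0.0 (shut) to 1.0 (fully open); "finger_force": force on a finger pad.
Only numpy, scipy, OpenCV 4.12 (cv2) and the standard library are available. Lean on these libraries where they do the work, as an engineer would, in place of code of your own. Each camera call takes 0.05 s, during which the arm holds its last target. There are 200 camera calls.

## Working session

There is one attempt and no reset: what is moved stays moved. The work goes in short steps, Python scripts to look and compute and a tool call to move; the robot and the scene stay as the last step left them, time stands still between calls to the robot, and variables do not carry over. Pictures are saved under pics/ and viewed, at most 10 in all, crops included, and the job is handed in when it is done.

Besides the shell and the picture viewer there is one more tool, called after "Call:" as name(argument=value, ...) on one line, values as JSON. move_arm: Moves the arm, as the interface text tells. Its arguments: {"type":"object","properties":{"series":{"type":"array","items":{"type":"object","properties":{"dx":{"type":"number"},"dy":{"type":"number"},"dz":{"type":"number"},"yaw":{"type":"number"},"fingers":{"type":"number"}}}},"newtons":{"type":"number"}},"required":["series"]}

```bash
mkdir -p pics; ls; python3 - <<'E'
from cell import env
import cv2,numpy as np
s=env.get_state();print({k:np.round(v,3).tolist() for k,v in s.items()})
for n in("side","top"):
    c=env.camera(n);cv2.imwrite(f"pics/{n}0.png",c["pixels"]);np.savez(f"{n}0.npz",**c);print(n,c["K"].tolist(),c["xyz"],np.round(c["rotation"],4).tolist())
E
```

```text
pics
{'t': 0.0, 'qpos': [1.166, 0.314, 0.045, 1.304, 0.0, 1.431], 'qd': [-0.001, -0.001, 0.001, -0.001, 0.001, -0.001], 'effort': [0.001, -48.062, 29.853, 0.019, -0.0, 0.0], 'eef_pos': [0.15, 0.555, 0.252], 'ee_rot': [-0.415, -3.114, 0.003], 'contact_force': [-0.144, 1.381, -0.241], 'moment': [-0.011, -0.049, 0.016], 'finger_force': 0.0, 'gripper_width': 0.995}
side [[413.37341190636084, 0.0, 286.12194667977366], [0.0, 413.37341190636084, 209.4230596695558], [0.0, 0.0, 1.0]] [ 0.41237119 -0.63645807  0.78058302] [-2.33, 0.1589, -0.0752]
top [[460.63681899146104, 0.0, 279.6750394011708], [0.0, 460.63681899146104, 216.49872744355582], [0.0, 0.0, 1.0]] [0.39081079 0.05013041 1.20476852] [-2.1622, 2.1737, -0.1121]
```

View pics/side0.png

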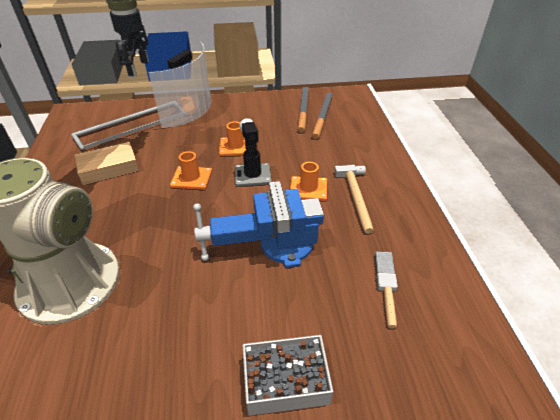

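View pics/top0.png

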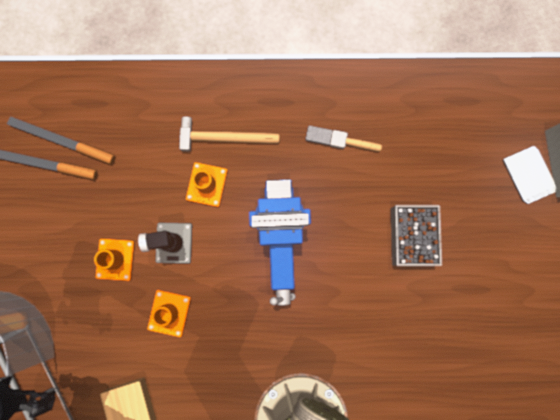

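The side view shows the vice at (265,225), the torch in the grey dock at (252,150), and three orange decoys around it. In the top view the bar is at (280,219), and the dock is at (173,243) with the lens facing left at about (143,241). I'll measure these next.

```bash
cat > h.py <<'E'
import cv2,numpy as np
from scipy.spatial.transform import Rotation as R
def ray(c,uv):
    d=np.c_[np.atleast_2d(uv),np.ones(len(np.atleast_2d(uv)))]@np.linalg.inv(c["K"]).T
    return np.array(c["xyz"]),d@R.from_rotvec(c["rotation"]).as_matrix().T
def onz(c,uv,z):
    o,d=ray(c,uv);return o+d*((z-o[2])/d[:,2])[:,None]
def proj(c,P):
    p=(np.atleast_2d(P)-c["xyz"])@R.from_rotvec(c["rotation"]).as_matrix()@c["K"].T
    return p[:,:2]/p[:,2:]
def tri(c1,p1,c2,p2):
    o1,d1=ray(c1,p1);o2,d2=ray(c2,p2);A=np.c_[d1[0],-d2[0]]
    k=np.linalg.lstsq(A,o2-o1,rcond=None)[0];a=o1+k[0]*d1[0];b=o2+k[1]*d2[0]
    return (a+b)/2,np.linalg.norm(a-b)
E
python3 - <<'E'
from h import *
t=dict(np.load("top0.npz"));s=dict(np.load("side0.npz"))
def comp(c,roi,f):
    x0,y0,x1,y1=roi;im=c["pixels"][y0:y1,x0:x1];m=f(cv2.cvtColor(im,cv2.COLOR_BGR2HSV)).astype(np.uint8)
    n,l,st,_=cv2.connectedComponentsWithStats(m);k=1+np.argmax(st[1:,4]);p=np.argwhere(l==k)[:,::-1]+[x0,y0]
    return p.astype(np.float32)
bar=comp(t,(240,203,320,235),lambda h:(h[...,1]<60)&(h[...,2]>130))
r=cv2.minAreaRect(bar);print("bar",r,len(bar))
q=onz(t,cv2.boxPoints(r),.15);print(np.round(q,4), q.mean(0))
hd=comp(t,(130,215,200,270),lambda h:(h[...,2]<60)); r=cv2.minAreaRect(hd);print("head",r,len(hd))
dk=comp(t,(150,215,200,270),lambda h:(h[...,1]<70)&(h[...,2]>80));h=cv2.convexHull(dk);r=cv2.minAreaRect(dk);print("dock",r);print(np.round(onz(t,cv2.boxPoints(r),.014),4),onz(t,r[0],.014))
a=cv2.resize(t["pixels"][215:275,125:205],None,fx=7,fy=7,interpolation=cv2.INTER_CUBIC)
b=cv2.resize(t["pixels"][195:245,240:320],None,fx=7,fy=7,interpolation=cv2.INTER_CUBIC)[:170]
cv2.imwrite("pics/crop.png",np.vstack([a,b]))
E
```

```text
bar ((279.4360656738281, 218.90252685546875), (14.228623390197754, 57.394107818603516), 87.70938873291016) 744
[[ 0.5092  0.1175  0.15  ]
 [ 0.5138 -0.0147  0.15  ]
 [ 0.4809 -0.0156  0.15  ]
 [ 0.4763  0.1161  0.15  ]] [0.49506801 0.0508327  0.15      ]
head ((172.44830322265625, 242.62069702148438), (17.595062255859375, 17.595062255859375), 23.198591232299805) 167
dock ((173.5, 242.5), (39.0, 35.0), 90.0)
[[0.4995 0.3714 0.014 ]
 [0.499  0.2805 0.014 ]
 [0.3983 0.2791 0.014 ]
 [0.3988 0.3691 0.014 ]] [[0.44867242 0.32502004 0.014     ]]
```

View pics/crop.png

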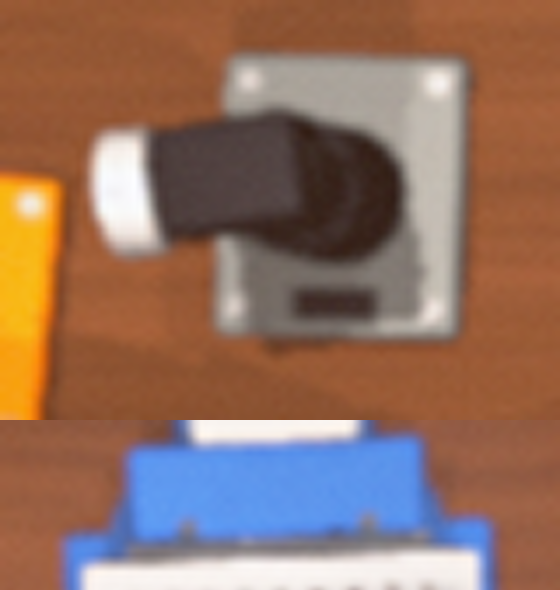

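The crop shows the head's top face with corners near (150,130), (285,113), (300,205) and (165,240) in crop pixels. The white bezel is at left (125,190), and the lens points left and slightly back.

```bash
python3 - <<'E'
from h import *
t=dict(np.load("top0.npz"));s=dict(np.load("side0.npz"))
c=np.array([[150,135],[285,113],[300,205],[168,238]])/7+[125,215]-.43
q=onz(t,c,.172);print(np.round(q,4))
f=(q[0]+q[3])/2;b=(q[1]+q[2])/2;d=f-b;print("len",np.linalg.norm(d),np.linalg.norm(q[0]-q[3]),"ang",np.degrees(np.arctan2(d[1],d[0])),"ctr",(f+b)/2)
for i,j in((1,0),(2,3)):e=q[j]-q[i];print(np.degrees(np.arctan2(e[1],e[0])))
# bezel white blob
h=cv2.cvtColor(t["pixels"],cv2.COLOR_BGR2HSV)
m=np.zeros(h.shape[:2],np.uint8);m[225:258,132:152]=((h[...,1]<60)&(h[...,2]>130))[225:258,132:152]
p=np.argwhere(m)[:,::-1].astype(np.float32);print("bez",len(p),cv2.minAreaRect(p),onz(t,p.mean(0),.155))
# dock top corners by hull
dk=np.array([[230,57],[467,60],[457,335],[217,332]])/7+[125,215]-.43
dq=onz(t,dk,.014);print("dock",np.round(dq,4),dq.mean(0))
# bar far edge & ends
g=cv2.cvtColor(t["pixels"],cv2.COLOR_BGR2GRAY).astype(float)
for u in range(256,306,6):
    print(u,g[208:232,u].astype(int).tolist())
a=cv2.resize(s["pixels"][110:195,215:300],None,fx=6,fy=6,interpolation=cv2.INTER_CUBIC)
cv2.imwrite("pics/crops.png",a)
E
```

```text
[[0.4607 0.3507 0.172 ]
 [0.4676 0.3075 0.172 ]
 [0.438  0.3021 0.172 ]
 [0.4277 0.3441 0.172 ]]
len 0.04344580509009031 0.03366811993008078 ang 101.39230167452217 ctr [0.44851127 0.32609581 0.172     ]
99.00612626327273
103.8037691135541
bez 135 ((142.12831115722656, 242.3509521484375), (17.20026397705078, 8.722990989685059), 79.3803482055664) [[0.44278009 0.36321648 0.155     ]]
dock [[0.5002 0.3677 0.014 ]
 [0.4987 0.2798 0.014 ]
 [0.3972 0.282  0.014 ]
 [0.3988 0.3702 0.014 ]] [0.448715   0.32492609 0.014     ]
256 [109, 111, 113, 111, 112, 110, 111, 169, 236, 244, 242, 242, 236, 230, 236, 243, 245, 239, 188, 119, 101, 98, 100, 98]
262 [146, 147, 144, 130, 115, 119, 125, 175, 237, 244, 243, 239, 231, 236, 241, 245, 247, 237, 163, 106, 120, 125, 111, 123]
268 [146, 144, 142, 128, 116, 122, 155, 216, 241, 245, 243, 232, 218, 229, 242, 244, 247, 238, 165, 114, 126, 129, 115, 126]
274 [145, 143, 142, 138, 135, 130, 177, 238, 245, 243, 238, 218, 198, 224, 242, 246, 246, 233, 160, 118, 131, 135, 129, 133]
280 [143, 144, 137, 129, 125, 122, 171, 238, 246, 244, 236, 210, 200, 232, 244, 246, 239, 187, 123, 121, 128, 121, 127, 136]
286 [143, 140, 124, 113, 117, 124, 171, 235, 245, 243, 236, 216, 218, 237, 245, 246, 235, 159, 104, 122, 122, 109, 123, 132]
292 [140, 132, 120, 115, 122, 148, 206, 238, 242, 241, 233, 223, 231, 242, 244, 245, 236, 156, 101, 122, 127, 112, 120, 130]
298 [141, 139, 127, 120, 124, 172, 234, 243, 241, 240, 233, 228, 237, 244, 243, 243, 229, 153, 99, 121, 129, 124, 132, 139]
304 [111, 114, 122, 123, 124, 171, 233, 242, 241, 239, 230, 221, 235, 243, 244, 237, 189, 125, 104, 104, 102, 89, 78, 78]
```

View pics/crops.png

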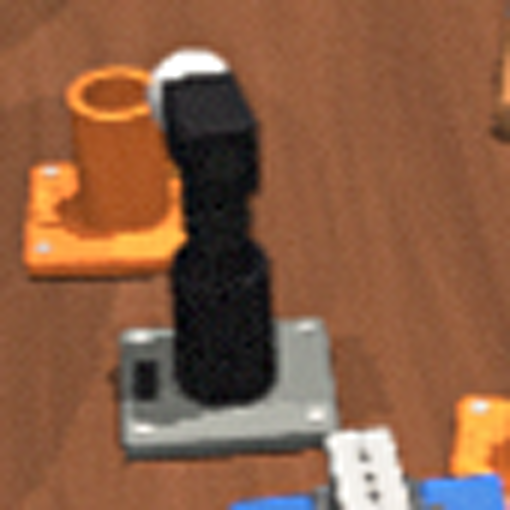

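The side crop shows the torch upright in its cup. The bezel is at crop (190,75), facing away from the camera. Next I'll work out the row and the approach.

```bash
python3 - <<'E'
from h import *
from cell import env
t=dict(np.load("top0.npz"))
P=np.array([[256,221],[262,220.2],[268,220],[274,219.8],[280,219.6],[286,219.4],[292,219],[298,218.9],[304,218.8]])
k=np.polyfit(P[:,0],P[:,1],1);q=onz(t,[[250,np.polyval(k,250)],[308,np.polyval(k,308)],[279.4,np.polyval(k,279.4)]],.15)
d=q[0]-q[1];print("row",np.round(q,4),"y-axis ang",np.degrees(np.arctan2(d[1],d[0])))
for e in(([256,214.9],[304,212.9]),([256,226.3],[304,224.2])):
    w=onz(t,e,.15);d=w[0]-w[1];print(np.round(w,4),np.degrees(np.arctan2(d[1],d[0])))
s=env.get_state();M=R.from_rotvec(s["ee_rot"]).as_matrix();print(np.round(M,3))
print("toolx heading",np.degrees(np.arctan2(M[1,0],M[0,0])),"q1-q6",np.degrees(s["qpos"][0]-s["qpos"][5]))
print("to above z.25 / grasp",100*M.T@(np.array([.4485,.325,.25])-s["eef_pos"]),100*M.T@(np.array([.4485,.325,.152])-s["eef_pos"]))
E
```

```text
row [[ 0.4908  0.1186  0.15  ]
 [ 0.4957 -0.0149  0.15  ]
 [ 0.4933  0.0509  0.15  ]] y-axis ang 92.10573195583115
[[ 0.5046  0.1048  0.15  ]
 [ 0.5086 -0.0058  0.15  ]] 92.0923838457608
[[ 0.4783  0.1048  0.15  ]
 [ 0.4825 -0.0055  0.15  ]] 92.20677031250979
[[-0.965  0.262 -0.001]
 [ 0.262  0.965 -0.001]
 [ 0.    -0.002 -1.   ]]
toolx heading 164.82536449416972 q1-q6 -15.174624422753437
to above z.25 / grasp [-34.78578736 -14.35244969   0.26561619] [-34.78807383 -14.33683045  10.06560347]
```

Call:
move_arm(series=[{"dx":-3,"dy":-1.2,"yaw":5,"fingers":1},{"dx":-6,"dy":-2.5,"yaw":11,"fingers":1},{"dx":-9,"dy":-3.7,"yaw":17,"fingers":1},{"dx":-12.5,"dy":-5.1,"yaw":23,"fingers":1},{"dx":-16,"dy":-6.6,"yaw":29,"fingers":1},{"dx":-19.5,"dy":-8,"yaw":36,"fingers":1},{"dx":-23,"dy":-9.5,"yaw":43,"fingers":1},{"dx":-26.5,"dy":-10.9,"yaw":50,"fingers":1},{"dx":-30,"dy":-12.3,"yaw":57,"fingers":1},{"dx":-33,"dy":-13.6,"yaw":62,"fingers":1},{"dx":-34.8,"dy":-14.3,"yaw":64.3,"fingers":1},{"dx":-34.8,"dy":-14.3,"yaw":64.3,"fingers":1}])

```text
$.series[0]: bad value
```

```bash
python3 - <<'E'
from h import *
from cell import env
s=env.get_state();M=R.from_rotvec(s["ee_rot"]).as_matrix();print(np.round(M,3),s["eef_pos"],s["t"],s["contact_force"],s["qpos"])
print(100*M.T@(np.array([.4485,.325,.152])-s["eef_pos"]))
c=env.camera("side");cv2.imwrite("pics/side1.png",cv2.resize(c["pixels"][50:200,180:340],None,fx=4,fy=4))
E
```

```text
[[-0.965  0.262 -0.001]
 [ 0.262  0.965 -0.001]
 [ 0.    -0.002 -1.   ]] [0.15034194 0.55457987 0.25250857] 0.1 [ 0.07333063  0.24867745 -0.14555698] [1.16638096e+00 3.13932845e-01 4.51289018e-02 1.30360314e+00
 9.32272701e-06 1.43122812e+00]
[-34.78807383 -14.33683045  10.06560347]
```

View pics/side1.png

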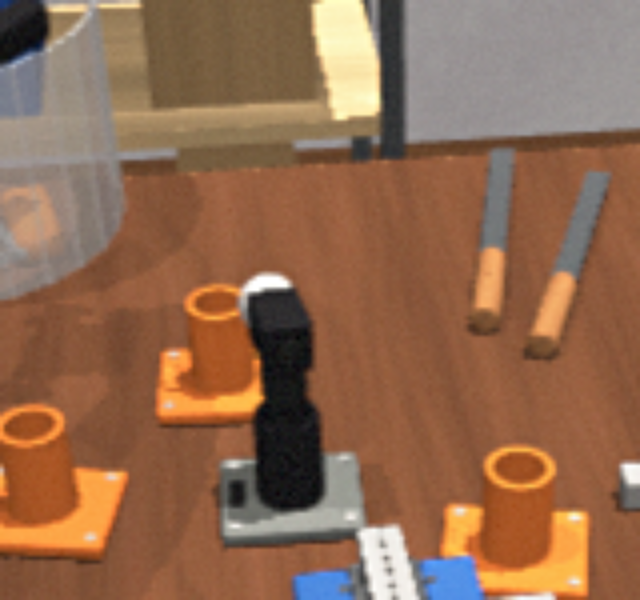

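The move was refused, so every field seems to be needed. This picture also shows a see-through visor near the start pose, with its edge at crop (120,200). I'll check how tall it is before sweeping past.

```bash
python3 - <<'E'
from h import *
s=dict(np.load("side0.npz"));t=dict(np.load("top0.npz"))
for uv in([210,105],[165,125],[155,120]):
    b=onz(s,[uv],0)[0];print(uv,b,[ (z,proj(s,b+[0,0,z])[0].round(0).tolist(),proj(t,b+[0,0,z])[0].round(0).tolist()) for z in(0,.1,.15,.2,.25)])
E
```

```text
[210, 105] [0.32684521 0.76212305 0.        ] [(0, [210.0, 105.0], [5.0, 291.0]), (0.1, [207.0, 80.0], [-20.0, 293.0]), (0.15, [205.0, 66.0], [-34.0, 295.0]), (0.2, [203.0, 52.0], [-50.0, 296.0]), (0.25, [201.0, 37.0], [-68.0, 298.0])]
[165, 125] [0.17176944 0.64505959 0.        ] [(0, [165.0, 125.0], [47.0, 352.0]), (0.1, [159.0, 99.0], [26.0, 360.0]), (0.15, [156.0, 85.0], [14.0, 365.0]), (0.2, [152.0, 70.0], [-0.0, 370.0]), (0.25, [149.0, 54.0], [-15.0, 375.0])]
[155, 120] [0.13468274 0.68252264 0.        ] [(0, [155.0, 120.0], [32.0, 367.0]), (0.1, [149.0, 94.0], [9.0, 377.0]), (0.15, [145.0, 80.0], [-4.0, 382.0]), (0.2, [142.0, 65.0], [-19.0, 388.0]), (0.25, [138.0, 50.0], [-35.0, 395.0])]
```

Call:
move_arm(series=[{"dx":-1,"dy":-2.5,"dz":-2,"yaw":0,"fingers":1},{"dx":-3,"dy":-5,"dz":-4,"yaw":5,"fingers":1},{"dx":-6,"dy":-7,"dz":-5,"yaw":11,"fingers":1},{"dx":-9.5,"dy":-8,"dz":-5,"yaw":18,"fingers":1},{"dx":-13,"dy":-9,"dz":-5,"yaw":25,"fingers":1},{"dx":-17,"dy":-10,"dz":-5,"yaw":32,"fingers":1},{"dx":-21,"dy":-11,"dz":-5,"yaw":39,"fingers":1},{"dx":-25,"dy":-12,"dz":-5,"yaw":46,"fingers":1},{"dx":-29,"dy":-13,"dz":-4,"yaw":53,"fingers":1},{"dx":-33,"dy":-14,"dz":-2,"yaw":60,"fingers":1},{"dx":-34.8,"dy":-14.3,"dz":0,"yaw":64.3,"fingers":1},{"dx":-34.8,"dy":-14.3,"dz":0,"yaw":64.3,"fingers":1}])

```text
t: 1.15
eef_pos: [0.4514, 0.3226, 0.2484]
ee_rot: [-2.018, -2.406, 0.009]
contact_force: [0.0, -0.6, -0.2]
gripper_width: 1.001
finger_force: 0.0
```

```bash
cat > st.py <<'E'
from h import *
from cell import env
s=env.get_state();M=R.from_rotvec(s["ee_rot"]).as_matrix();print(np.round(M,3).tolist(),np.round(s["eef_pos"],4),s["t"],np.round(s["contact_force"],1),np.round(s["qpos"],2),s["gripper_width"],s["finger_force"])
E
python3 - <<'E'
from st import *
print(100*M.T@(np.array([.4485,.325,.152])-s["eef_pos"]))
E
```

```text
[[-0.174, 0.985, -0.004], [0.985, 0.174, -0.003], [-0.003, -0.005, -1.0]] [0.4514 0.3226 0.2484] 1.15 [ 0.  -0.6 -0.2] [ 0.48  0.28 -0.01  1.28 -0.    1.87] 1.000714440777017 0.0
[ 0.31492398 -0.19618153  9.63884116]
```

Call:
move_arm(series=[{"dx":0,"dy":0,"dz":1.5,"yaw":0,"fingers":1},{"dx":0,"dy":0,"dz":3,"yaw":0,"fingers":1},{"dx":0,"dy":0,"dz":4,"yaw":0,"fingers":1},{"dx":0,"dy":0,"dz":4,"yaw":0,"fingers":1}])

```text
t: 1.48
eef_pos: [0.4473, 0.3254, 0.211]
ee_rot: [-2.006, -2.415, 0.006]
contact_force: [-0.1, 0.0, 0.1]
gripper_width: 1.003
finger_force: 0.0
```

```bash
python3 - <<'E'
from st import *
print(100*M.T@(np.array([.4485,.325,.152])-s["eef_pos"]))
c=env.camera("top");cv2.imwrite("pics/top2.png",cv2.resize(c["pixels"][190:290,110:240],None,fx=5,fy=5,interpolation=cv2.INTER_CUBIC))
E
```

```text
[[-0.184, 0.983, -0.004], [0.983, 0.184, -0.002], [-0.001, -0.004, -1.0]] [0.4473 0.3254 0.211 ] 1.4833 [-0.1  0.   0.1] [ 0.48  0.29 -0.09  1.2   0.    1.87] 1.002677821499452 0.0
[-0.05861187  0.13387129  5.90346111]
```

View pics/top2.png

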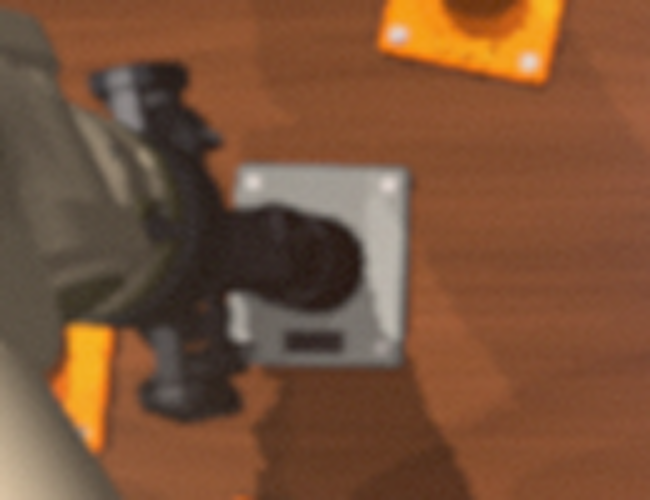

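The gripper straddles the head, with its fingers at (145,95) and (190,385) and the head centred between them. I'll descend and close.

Call:
move_arm(newtons=30, series=[{"dx":0,"dy":0.1,"dz":2,"yaw":0,"fingers":1},{"dx":0,"dy":0.1,"dz":4,"yaw":0,"fingers":1},{"dx":0,"dy":0.1,"dz":5.8,"yaw":0,"fingers":1},{"dx":0,"dy":0.1,"dz":5.8,"yaw":0,"fingers":1},{"dx":0,"dy":0.1,"dz":5.8,"yaw":0,"fingers":0.6},{"dx":0,"dy":0.1,"dz":5.8,"yaw":0,"fingers":0.5},{"dx":0,"dy":0.1,"dz":5.8,"yaw":0,"fingers":0.3},{"dx":0,"dy":0.1,"dz":5.8,"yaw":0,"fingers":0.2},{"dx":0,"dy":0.1,"dz":5.8,"yaw":0,"fingers":0.2},{"dx":0,"dy":0.1,"dz":5.8,"yaw":0,"fingers":0.2},{"dx":0,"dy":0.1,"dz":5.8,"yaw":0,"fingers":0.2}])

```text
t: 2.45
eef_pos: [0.4504, 0.3265, 0.1568]
ee_rot: [2.008, 2.415, 0.003]
contact_force: [-2.2, -0.3, 6.3]
gripper_width: 0.42
finger_force: 30.8
```

```bash
python3 st.py
```

```text
[[-0.183, 0.983, 0.002], [0.983, 0.183, 0.001], [0.001, 0.002, -1.0]] [0.4504 0.3265 0.1568] 2.45 [-2.2 -0.3  6.3] [ 0.48  0.32 -0.18  1.06  0.    1.87] 0.41985924189377155 30.764293670654297
```

Call:
move_arm(series=[{"dx":0,"dy":0,"dz":-1,"yaw":0,"fingers":0.2},{"dx":0,"dy":0,"dz":-2.2,"yaw":0,"fingers":0.2},{"dx":0,"dy":0,"dz":-3.4,"yaw":0,"fingers":0.2},{"dx":0,"dy":0,"dz":-4.6,"yaw":0,"fingers":0.2},{"dx":0,"dy":0,"dz":-5.2,"yaw":0,"fingers":0.2},{"dx":0,"dy":0,"dz":-5.2,"yaw":0,"fingers":0.2},{"dx":0,"dy":0,"dz":-5.2,"yaw":0,"fingers":0.2}])

```text
t: 3.03
eef_pos: [0.4501, 0.3261, 0.2075]
ee_rot: [2.008, 2.416, 0.001]
contact_force: [-0.2, 0.3, -2.9]
gripper_width: 0.416
finger_force: 30.8
```

```bash
python3 - <<'E'
from st import *
c=env.camera("side");cv2.imwrite("pics/side3.png",cv2.resize(c["pixels"][70:190,200:320],None,fx=5,fy=5,interpolation=cv2.INTER_CUBIC))
E
```

```text
[[-0.183, 0.983, 0.0], [0.983, 0.183, 0.0], [0.0, 0.001, -1.0]] [0.4501 0.3261 0.2075] 3.0333 [-0.2  0.3 -2.9] [ 0.48  0.29 -0.1   1.18  0.    1.87] 0.4163558887558356 30.773586630821228
```

View pics/side3.png

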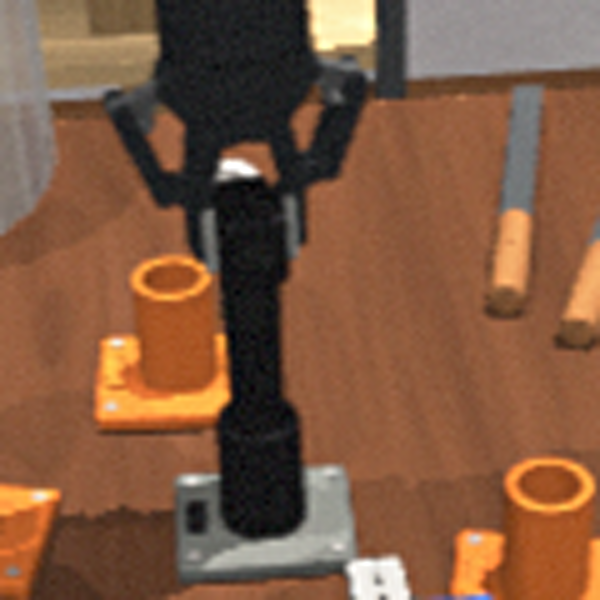

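The torch is lifted about 5 cm, with its foot still roughly 2 cm inside the cup and still vertical. Next I'll pivot it in the grip by levering its lower body against the cup rim, moving the head toward the lens side along an arc.

Call:
move_arm(series=[{"dx":0.5,"dy":0,"dz":-0.1,"yaw":0,"fingers":0.2},{"dx":1.2,"dy":0,"dz":-0.2,"yaw":0,"fingers":0.2},{"dx":1.9,"dy":0,"dz":-0.25,"yaw":0,"fingers":0.2},{"dx":2.6,"dy":0,"dz":-0.22,"yaw":0,"fingers":0.2},{"dx":3.3,"dy":0,"dz":-0.18,"yaw":0,"fingers":0.2},{"dx":4,"dy":0,"dz":-0.1,"yaw":0,"fingers":0.2},{"dx":4.7,"dy":0,"dz":0,"yaw":0,"fingers":0.2},{"dx":5.4,"dy":0,"dz":0.2,"yaw":0,"fingers":0.2},{"dx":6.1,"dy":0,"dz":0.43,"yaw":0,"fingers":0.2},{"dx":6.8,"dy":0,"dz":0.7,"yaw":0,"fingers":0.2},{"dx":7.6,"dy":0,"dz":1.05,"yaw":0,"fingers":0.2},{"dx":7.6,"dy":0,"dz":1.05,"yaw":0,"fingers":0.2}])

```text
t: 4.08
eef_pos: [0.4356, 0.4024, 0.1961]
ee_rot: [-2.006, -2.417, -0.001]
contact_force: [0.6, -0.6, -1.6]
gripper_width: 0.421
finger_force: 30.3
```

```bash
python3 - <<'E'
from st import *
c=env.camera("side");cv2.imwrite("pics/side4.png",cv2.resize(c["pixels"][70:190,180:320],None,fx=5,fy=5,interpolation=cv2.INTER_CUBIC))
E
```

```text
[[-0.184, 0.983, -0.0], [0.983, 0.184, 0.001], [0.001, -0.0, -1.0]] [0.4356 0.4024 0.1961] 4.0833 [ 0.6 -0.6 -1.6] [ 0.61  0.37 -0.02  1.19  0.    2.  ] 0.42103802438709537 30.337534546852112
```

View pics/side4.png

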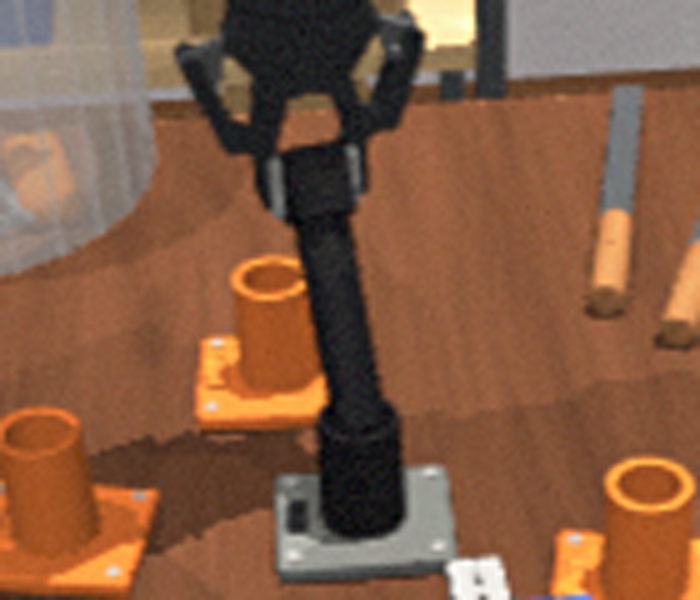

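The torch now leans about 35° about the grip axis. I'll tighten the grip and lift it clear.

Call:
move_arm(newtons=70, series=[{"dx":0,"dy":0,"dz":0,"yaw":0,"fingers":0.2},{"dx":0,"dy":0,"dz":0,"yaw":0,"fingers":0.2},{"dx":0,"dy":0,"dz":-0.8,"yaw":0,"fingers":0.2},{"dx":0,"dy":0,"dz":-2.2,"yaw":0,"fingers":0.2},{"dx":0,"dy":0,"dz":-4,"yaw":0,"fingers":0.2},{"dx":0,"dy":0,"dz":-6,"yaw":0,"fingers":0.2},{"dx":0,"dy":0,"dz":-8,"yaw":0,"fingers":0.2},{"dx":0,"dy":0,"dz":-10,"yaw":0,"fingers":0.2},{"dx":0,"dy":0,"dz":-12,"yaw":0,"fingers":0.2},{"dx":0,"dy":0,"dz":-13.2,"yaw":0,"fingers":0.2},{"dx":0,"dy":0,"dz":-14,"yaw":0,"fingers":0.2},{"dx":0,"dy":0,"dz":-14,"yaw":0,"fingers":0.2}])

```text
t: 5.13
eef_pos: [0.4368, 0.4011, 0.3394]
ee_rot: [2.008, 2.415, 0.007]
contact_force: [0.6, 0.2, -1.8]
gripper_width: 0.41
finger_force: 73.2
```

Call:
move_arm(series=[{"dx":-1,"dy":0.3,"dz":0,"yaw":-2,"fingers":0.2},{"dx":-3,"dy":1,"dz":0,"yaw":-6,"fingers":0.2},{"dx":-5,"dy":1.7,"dz":0,"yaw":-10,"fingers":0.2},{"dx":-7,"dy":2.3,"dz":0,"yaw":-14,"fingers":0.2},{"dx":-9,"dy":3,"dz":0,"yaw":-18,"fingers":0.2},{"dx":-11,"dy":3.6,"dz":0,"yaw":-22,"fingers":0.2},{"dx":-13,"dy":4.3,"dz":0,"yaw":-26,"fingers":0.2},{"dx":-15,"dy":5,"dz":0,"yaw":-30,"fingers":0.2},{"dx":-17,"dy":5.6,"dz":0,"yaw":-34,"fingers":0.2},{"dx":-19,"dy":6.2,"dz":0,"yaw":-38,"fingers":0.2},{"dx":-20.5,"dy":6.7,"dz":0,"yaw":-41,"fingers":0.2},{"dx":-21,"dy":7,"dz":0,"yaw":-42,"fingers":0.2}])

```text
t: 6.13
eef_pos: [0.5438, 0.2048, 0.3356]
ee_rot: [-1.009, -2.974, 0.002]
contact_force: [0.0, 0.2, -2.1]
gripper_width: 0.414
finger_force: 73.2
```

```bash
python3 - <<'E'
from st import *
print(100*M.T@(np.array([.6242,.0558,.2465])-s["eef_pos"]),182.1-np.degrees(np.arctan2(M[1,0],M[0,0])))
E
```

```text
[[-0.794, 0.609, -0.002], [0.609, 0.794, -0.001], [0.001, -0.002, -1.0]] [0.5438 0.2048 0.3356] 6.1333 [ 0.   0.2 -2.1] [ 0.22  0.32  0.26  1.51 -0.    0.88] 0.41378202304213885 73.21871638298035
[-15.45252444  -6.92125224   8.91217884] 39.58292017559802
```

Call:
move_arm(series=[{"dx":-1,"dy":-0.4,"dz":0,"yaw":-3,"fingers":0.2},{"dx":-3,"dy":-1.3,"dz":0,"yaw":-8,"fingers":0.2},{"dx":-5,"dy":-2.2,"dz":0,"yaw":-13,"fingers":0.2},{"dx":-7,"dy":-3.1,"dz":0,"yaw":-18,"fingers":0.2},{"dx":-9,"dy":-4,"dz":0,"yaw":-23,"fingers":0.2},{"dx":-11,"dy":-4.9,"dz":0,"yaw":-28,"fingers":0.2},{"dx":-13,"dy":-5.8,"dz":1,"yaw":-33,"fingers":0.2},{"dx":-14.5,"dy":-6.5,"dz":2,"yaw":-37,"fingers":0.2},{"dx":-15.4,"dy":-6.9,"dz":3,"yaw":-39.5,"fingers":0.2},{"dx":-15.4,"dy":-6.9,"dz":4,"yaw":-39.5,"fingers":0.2},{"dx":-15.4,"dy":-6.9,"dz":5,"yaw":-39.5,"fingers":0.2},{"dx":-15.4,"dy":-6.9,"dz":5,"yaw":-39.5,"fingers":0.2}])

```text
t: 7.13
eef_pos: [0.6221, 0.0585, 0.2834]
ee_rot: [0.055, -3.136, -0.001]
contact_force: [0.2, 0.2, -2.6]
gripper_width: 0.413
finger_force: 73.2
```

```bash
python3 - <<'E'
from st import *
print(100*M.T@(np.array([.6242,.0558,.2465])-s["eef_pos"]),182.1-np.degrees(np.arctan2(M[1,0],M[0,0])))
c=env.camera("side");np.savez("side5.npz",**c)
print(proj(c,np.array(s["eef_pos"])))
cv2.imwrite("pics/side5.png",cv2.resize(c["pixels"][80:230,240:400],None,fx=4,fy=4,interpolation=cv2.INTER_CUBIC))
E
```

```text
[[-0.999, -0.035, -0.005], [-0.035, 0.999, 0.0], [0.005, 0.001, -1.0]] [0.6221 0.0585 0.2834] 7.1333 [ 0.2  0.2 -2.6] [-0.03  0.41  0.27  1.43  0.   -0.07] 0.41309976089315165 73.18667650222778
[-0.21645703 -0.28422953  3.68987982] 360.10587336705214
[[338.45373928 144.0652556 ]]
```

View pics/side5.png

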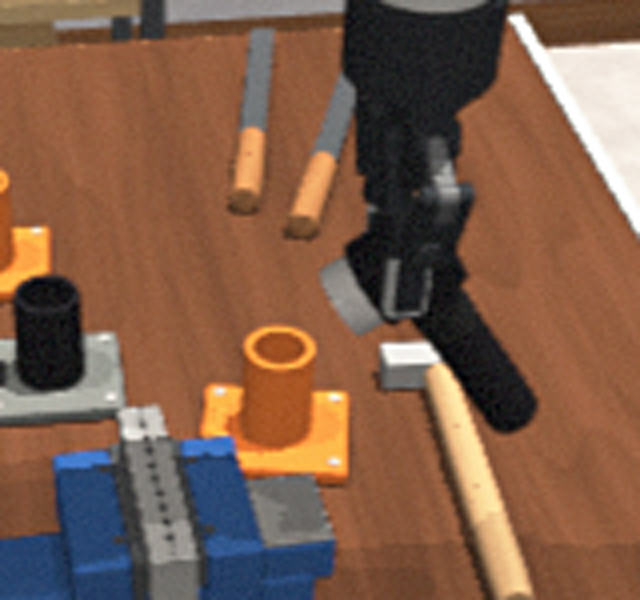

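The side view shows the torch held in the air, its bezel at crop (350,297) pointing left and down at the bar and its foot at (510,410). Next I'll measure the tilt from the body axis.

```bash
cat > tilt.py <<'E'
from st import *
def meas(c,save=None):
    T=s["eef_pos"];n=M[:,1];b=M[:,0]
    def pl(uv):
        o,d=ray(c,uv);return o+d*(((T-o)@n)/(d@n))[:,None]
    def tz(p):  # in plane coords (along beam horiz, z) rel. grasp point, mm
        v=p-(T+M[:,2]*.003);return np.c_[v@b,v[:,2]]*1000
    def px(a,z): return proj(c,T+M[:,2]*.003+b*a/1e3+np.array([0,0,z/1e3]))
    # body strip: sample window from model-free cross lines 50..120mm behind the grasp point
    g=cv2.cvtColor(c["pixels"],cv2.COLOR_BGR2HSV)[...,2]
    th=np.radians(35);ax=[];w=[]
    for L in range(55,116,6):
        k=np.arange(-32,32,.5);a=-L*np.sin(th)+k*np.cos(th);z=-L*np.cos(th)-k*np.sin(th)
        P=np.array([px(i,j)[0] for i,j in zip(a,z)],np.float32)
        v=cv2.remap(g,P[:,0].copy(),P[:,1].copy(),cv2.INTER_LINEAR).ravel()
        m=v<50;i0=np.argmin(abs(k));
        lo=i0
        while lo>0 and m[lo-1]:lo-=1
        hi=i0
        while hi<len(k)-1 and m[hi+1]:hi+=1
        ax.append([L,(k[lo]+k[hi])/2]);w.append(k[hi]-k[lo])
    ax=np.array(ax);f=np.polyfit(ax[:,0],ax[:,1],1);print("offs",ax[:,1],"width",w)
    print("tilt est",35-np.degrees(np.arctan(f[0])),"offset at grasp",f[1]);return pl,tz,px
E
python3 - <<'E'
from tilt import *
c=dict(np.load("side5.npz"));pl,tz,px=meas(c)
uv=lambda x,y:[240+x/4-.4,80+y/4-.4]
print("lens",tz(pl([uv(340,303)])),"foot",tz(pl([uv(513,412)])))
E
```

```text
[[-0.999, -0.035, -0.004], [-0.035, 0.999, 0.0], [0.004, 0.0, -1.0]] [0.6224 0.0588 0.2848] 7.1833 [ 0.9 -0.1 -2. ] [-0.03  0.41  0.27  1.43  0.   -0.07] 0.4094295319956348 73.18507075309753
offs [-2.5  -2.5  -2.5  -2.75 -2.25 -2.5  -2.25 -2.25 -1.5  -1.5  -1.  ] width [np.float64(28.0), np.float64(27.0), np.float64(27.0), np.float64(27.5), np.float64(27.5), np.float64(27.0), np.float64(27.5), np.float64(27.5), np.float64(27.0), np.float64(29.0), np.float64(28.0)]
tilt est 33.65466459752829 offset at grasp -4.132575757575759
lens [[ 27.94661232 -24.18539396]] foot [[ -81.43319356 -114.80796136]]
```

Call:
move_arm(series=[{"dx":-0.1,"dy":-0.3,"dz":0.7,"yaw":0,"fingers":0.2},{"dx":-0.1,"dy":-0.3,"dz":1.5,"yaw":0,"fingers":0.2},{"dx":-0.1,"dy":-0.3,"dz":2.3,"yaw":0,"fingers":0.2},{"dx":-0.1,"dy":-0.3,"dz":3.1,"yaw":0,"fingers":0.2},{"dx":-0.1,"dy":-0.3,"dz":3.7,"yaw":0,"fingers":0.2},{"dx":-0.1,"dy":-0.3,"dz":4,"yaw":0,"fingers":0.2},{"dx":-0.1,"dy":-0.3,"dz":4,"yaw":0,"fingers":0.2},{"dx":-0.1,"dy":-0.3,"dz":4,"yaw":0,"fingers":0.2},{"dx":-0.1,"dy":-0.3,"dz":4,"yaw":0,"fingers":0.2},{"dx":-0.1,"dy":-0.3,"dz":4,"yaw":0,"fingers":0.2}])

```text
t: 8.02
eef_pos: [0.6249, 0.0557, 0.2473]
ee_rot: [-0.056, 3.14, 0.0]
contact_force: [-0.8, 0.2, -1.9]
gripper_width: 0.415
finger_force: 73.2
```

```bash
python3 - <<'E'
from tilt import *
print(100*M.T@(np.array([.6235,.0558,.2445])-s["eef_pos"]))
c=env.camera("side");np.savez("side6.npz",**c);pl,tz,px=meas(c)
a=cv2.resize(c["pixels"][110:230,250:390],None,fx=4,fy=4,interpolation=cv2.INTER_CUBIC)
for h,z in((31,-24),):
    p=px(h,z)[0];print("lens px",p);cv2.circle(a,tuple(((p-[250,110]+.4)*4).astype(int)),3,(0,0,255),1)
p=proj(c,[.4933,.051,.15])[0];print(p);cv2.circle(a,tuple(((p-[250,110]+.4)*4).astype(int)),3,(0,0,255),1)
cv2.imwrite("pics/side6.png",a)
E
```

```text
[[-0.999, -0.035, 0.001], [-0.035, 0.999, 0.0], [-0.001, 0.0, -1.0]] [0.6249 0.0557 0.2473] 8.0167 [-0.8  0.2 -1.9] [-0.04  0.42  0.18  1.34  0.   -0.07] 0.4147911544713157 73.186354637146
[0.13819359 0.0138082  0.28318224]
offs [-2.75 -3.   -4.25 -5.   -4.25 -4.   -3.75 -3.5  -3.5  -3.25 -3.25] width [np.float64(29.5), np.float64(30.0), np.float64(28.5), np.float64(30.0), np.float64(28.5), np.float64(26.0), np.float64(27.5), np.float64(27.0), np.float64(27.0), np.float64(27.5), np.float64(26.5)]
tilt est 34.804674235615884 offset at grasp -3.971590909090907
lens px [323.50731394 170.17751211]
[278.12983078 199.26971406]
```

View pics/side6.png

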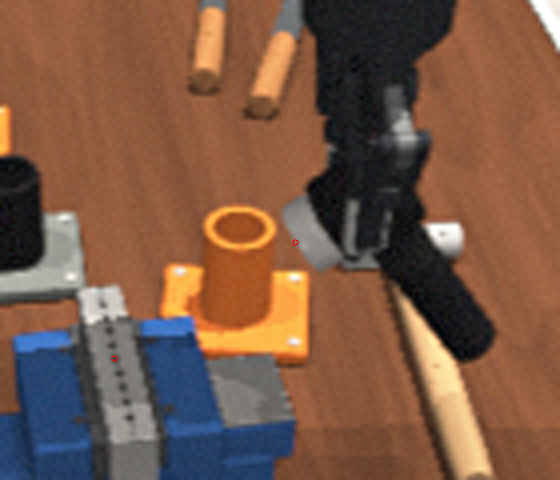

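The marker for the row middle falls on the middle punch mark at (115,358), and the predicted lens point sits on the bezel face at (295,242). The tilt measures about 34–35°. I'll make one small trim and hold.

Call:
move_arm(series=[{"dx":0.1,"dy":0,"dz":0.1,"yaw":0,"fingers":0.2},{"dx":0.1,"dy":0,"dz":0.1,"yaw":0,"fingers":0.2},{"dx":0.1,"dy":0,"dz":0.1,"yaw":0,"fingers":0.2},{"dx":0.1,"dy":0,"dz":0.1,"yaw":0,"fingers":0.2},{"dx":0.1,"dy":0,"dz":0.1,"yaw":0,"fingers":0.2},{"dx":0.1,"dy":0,"dz":0.1,"yaw":0,"fingers":0.2},{"dx":0.1,"dy":0,"dz":0.1,"yaw":0,"fingers":0.2},{"dx":0.1,"dy":0,"dz":0.1,"yaw":0,"fingers":0.2}])

```text
t: 8.73
eef_pos: [0.6236, 0.0557, 0.2458]
ee_rot: [-0.056, 3.141, 0.0]
contact_force: [1.1, -0.7, -1.2]
gripper_width: 0.413
finger_force: 73.2
```

```bash
python3 - <<'E'
from tilt import *
meas(env.camera("side"))
print(env.close_job())
E
```

```text
[[-0.999, -0.035, 0.0], [-0.035, 0.999, 0.0], [-0.0, 0.0, -1.0]] [0.6236 0.0557 0.2458] 8.7333 [ 1.1 -0.7 -1.2] [-0.04  0.42  0.18  1.33  0.   -0.07] 0.41295445626024824 73.18587899208069
offs [-3.   -3.5  -3.5  -4.5  -3.75 -3.75 -3.5  -3.75 -3.5  -3.25 -3.25] width [np.float64(29.0), np.float64(29.0), np.float64(30.0), np.float64(31.0), np.float64(27.5), np.float64(27.5), np.float64(27.0), np.float64(26.5), np.float64(27.0), np.float64(26.5), np.float64(26.5)]
tilt est 34.86978254349175 offset at grasp -3.761363636363636
the job is handed in; nothing more can be done
None
```

The job is handed in at about 8.8 s, with the torch out of its dock and held steady in the air on the far side of the vice: lens about 12 cm from the middle of the row, beam square across it and slanting down about 35° by my camera measurements.

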